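# Close the prism cradle on a flint segment

## Robot

A 6-joint arm with a two-finger parallel gripper is mounted at the origin on the work surface. World frame = base frame: x ahead of the robot, y to its left, z up, the work surface at z = 0. Lengths are in m, angles in rad, forces in N, time in s.
With the tool pointing down it reaches from about 0.25 to 0.775 m from the base axis. Payload 4 kg.
Tool frame: the origin (TCP) lies midway between the tips of the shut fingers; the grasp point (between the pads) lies 19 mm behind it; z points along the fingers, x is the direction in which the jaws open and shut, and the axes are right-handed (so a half turn about z gives the same grasp; the last joint's range is limited). The gripper opens to 94 mm and grips with 3 to 60 N. Pads are 16 mm wide; open, the fingers measure 119 mm over their backs; the gripper's body (75 mm by 177 mm) begins 78 mm behind the grasp point.
Start: joints at [1.04, 0.087, 1.371, -0, 1.684, -0.103], TCP at [0.228, 0.5, 0.206] pointing down, gripper open.
Joint ranges: [-3.1, 3.1], [-0.76, 2.03], [0.27, 2.55], [-1.08, 4.22], [0.17, 2.65], [-2.57, 2.57]. Speed limits (rad/s): [2.79, 2.79, 3.14, 3.14, 3.14, 3.14].

## Interface

Orientations are given as [roll, pitch, yaw] about the fixed x, y, z axes, in that order (R = Rz(yaw) Ry(pitch) Rx(roll)).
In Python, from bench import robot gives the robot as it stands.
- The arm moves only by the shell command python3 -m handwheel 'ROWS'. ROWS is a JSON object of lists of equal length, an entry for each row: "delta_pos": the shift along the tool's x, y, z in mm, a list of three; "rotation": the turn, a rotation vector about the tool's x, y, z in rad, a list of three; "claw": the closure, from -1 (fully open) to 1 (shut). In form: {"delta_pos": [[tx, ty, tz], ...], "rotation": [[wx, wy, wz], ...], "claw": [claw, ...]}. A call has exactly 8 rows; each row shifts and turns the commanded pose from where the row before left it, along the tool's axes as they then stand; what a row does not reach is not made up. A row lasts 1/8 s, in which the tool goes at most 62.5 mm and 10.7 degrees, less where a joint would pass 70% of its speed; a pose out of reach is approached as far as the arm can. A call with a gripper value outside its range is refused whole. The fingers move at their own pace and stop on an object; the grip force is fixed at half the most. Time passes only in rows, so rows that do not move let the fingers close, or fill a call up. It gives the time, the measured TCP pose, the force and the opening at its end, in the units of the state.
- robot.get_obs(): the state, without advancing time (a new reading comes with each control period).
- robot.snapshot(name): name is "scene" or "top"; returns a dict with "color" (400x640x3 uint8, red, green, blue), "intrinsics" (3x3 intrinsics, pixels), "eye" and "rotation" of the camera in the world. Camera axes: x right, y down, z forward; pixel columns grow to the right and rows downward; lengths in m; the calibration is good to about 2 mm. A picture is of the moment at which its call begins. There is no depth.
- robot.close_job(): hands the job in, once; it reports no verdict.
The state is a dict: "time": time; "joint_positions": joint angles; "qvel": joint speeds; "joint_torque": joint torques, N m; "tool_pos": TCP position; "ee_rot": TCP orientation; "wrist_force": force on the tool from outside, world axes, zero at the start; "wrist_torque": the same for the moment, N m; "width": finger opening in m.
Only numpy, scipy, OpenCV 4.12 (cv2) and the standard library are available. Lean on these libraries where they do the work, as an engineer would, in place of code of your own. Each camera call takes 0.05 s, during which the arm holds its last target.

## Task

A curved glass prism lies loose in the cleaning cradle: squeeze the release lever of the cradle's sliding carriage to its fixed ear, slide the carriage up until its sprung pad has pushed the prism flush against the cork-faced end rest and begins to give, then let the lever go so that the latch drops fully into the next notch, with the pad pushed part-way in and not to the end of its travel. Be gentle with the glass, never touch it with the gripper, and leave everything else on the bench where it is.

Things in the scene. Friction and masses are not known exactly. Their poses are not given: they have to be found in the camera images.
- cradle: The prism cradle, fixed to the bench (all sizes in mm): a dark wooden board 420 long, 130 wide, its top 20 up. Its x axis runs along the board from the open end, where the carriage is parked, to the end rest; z up. Origin on the bench under the board's centre line, 175 from the open end. Over x = 2 to 234 the prism lies on two cork-topped ways (tops 38 up) between low side fences (tops 54 up).
- strip (a point): Nominal middle of the notched steel strip on the cradle's centre line: ten square teeth 5.5 long, 12 apart (gaps 6.5), tops 36 up, over about 55 either way along the cradle's x. It is screwed down through slotted holes and truly sits anywhere up to 6 either way, so where a notch falls must be felt. The keeper slot that holds the latch while parked is separate and tells nothing of the notches.
- carriage (a joint): How far the aluminium carriage has slid from its parked place towards the end rest, in m: 0 parked, 0.125 at most. It slides along the cradle's x axis with about 5 N of friction (some 3 N more when the freed latch drags over the teeth) and stays where it is left.
- ears (a point): Point on the carriage 104 above the bench, midway between the outer faces of its two upright ears (free) at the height to squeeze them; axes as the cradle's, slides with the carriage. Span over both ears 46 free, 38 where the latch just clears the teeth, 34 fully squeezed; as only the lever moves, the squeezed pair is centred at x = -6. Nothing else on the carriage is higher than 76 above the bench.
- fixed_ear (a point): Middle of the outer face of the fixed ear, 104 above the bench, 23 to the open-end side of ears: an aluminium plate 30 wide, 6 thick, from the deck (50 up) to 124 up. It does not give. The half-squeezed lever and the pad's spring push the carriage back towards the open end if nothing stands behind this ear. Pushing here towards the rest slides the carriage and leaves the lever free, so that the latch can drop.
- lever_ear (a point): Middle of the outer face of the steel lever ear, 104 above the bench, on the rest side, 23 from ears when free, 11 when fully squeezed; a plate 30 wide, 6 thick, its top 123 up, hinged at the deck. 4 to 6 N squeezes it towards the fixed ear. Pushing it towards the open end lifts the latch. The jaw (tops 76 up) stands 45 beyond.
- lever (a joint): Turn of the release lever in rad: 0 latch fully down (in a notch, the keeper, or clear space), about 0.125 with the latch standing on a tooth, 0.22 fully squeezed. Spring-loaded to 0. The latch hangs 54 to the rest side of ears, is 4.5 long and reaches 5 deep between the teeth (2 of play in a notch); with the lever free a notch stops the carriage firmly both ways.
- pad (a joint): How far the cork-faced pad (36 wide, 28 high, centre 57 above the bench) is pushed back into the carriage, in m: 0 free, 0.020 end of travel. Its spring gives 4 N at first touch and 0.2 N more per mm, so the prism slides before the pad gives; at the end of travel it is hard.
- pad_out (a point): Point of the carriage where the centre of the pad's cork face is while the pad is free: 110 to the rest side of ears. It moves with the carriage, not with the pad's give.
- rest_face (a point): Centre of the cork face of the end rest (52 wide, 44 high, square to the cradle's x axis, looking towards the carriage); axes as the cradle's. The rest is screwed fast at a place that differs from time to time, 165 to 205 from the cradle's origin along x.
- cradle_prism: The glass prism in the cradle: a curved three-sided flint glass bar, 120 long along its x axis (as the cradle's), base 44 wide, 38 high, 0.4 to 0.6 kg, ends flat and square. Origin under its middle, on the ways. It slides lengthwise on the ways; friction up to 4 N.
- prism_end (a point): Centre of the prism's end face next to the end rest: 60 from its middle, 19 above its base.
- spare_prism: A shorter curved glass prism, 90 long, lying on a felt mat at the right of the bench; not to be touched. Origin under its middle.
- dish: Round pewter dish, 104 across, 26 high, near the cradle on the side away from the robot; leave alone. Origin under its centre.
- lens_clip: Small brass lens clip, 68 long, 22 high, near the cradle on the side away from the robot; leave alone. Origin under its middle.
- bristle_brush: Horn-handled bristle brush, 165 long, 20 high, lying near the cradle on the robot's side; leave alone. Origin under it near the ferrule.
- rinse_bottle: Amber bottle, 64 across, 150 high, at the left; leave alone. Origin under its centre.
- loupe: Black eye loupe, 42 across, 34 high, at the right; leave alone. Origin under its centre.
- gauge_block: Steel weight block, 50 square, 42 high, at the left; leave alone. Origin under its centre.
Not all that is in view belongs to the job. Leave any black or pink look-alike of the cradle_prism alone.

How it is judged:
By the outcome, as a careful person would: the job done as asked, in the order asked, and still so for the second after the job is handed in, with the robot touching nothing.
It also fails if it takes over 50 s, if anything falls off the work surface, if the arm or the gripper's body presses on something with over 40 N, if the wrist force passes 120 N, or if a joint passes its speed limit or range.

## Working session

There is one attempt and no reset: what is moved stays moved. The work goes in short steps, Python scripts to look and compute and a shell command to move; the robot and the scene stay as the last step left them, time stands still between calls to the robot, and variables do not carry over. Pictures are saved under pics/ and viewed, and the job is handed in when it is done.

```bash
mkdir -p pics; ls; python3 - <<'E'
from bench import robot
import cv2,numpy as np
o=robot.get_obs(); print({k:np.round(v,4).tolist() for k,v in o.items()})
for n in ("scene","top"):
    s=robot.snapshot(n); cv2.imwrite(f"pics/{n}0.png",s["color"][:,:,::-1])
    print(n,np.round(s["intrinsics"],2).tolist(),np.round(s["eye"],4).tolist(),np.round(s["rotation"],4).tolist())
E
```

```text
pics
{'time': 0.0, 'joint_positions': [1.0399, 0.088, 1.3722, -0.0, 1.6836, -0.1031], 'qvel': [-0.001, 0.0006, -0.001, 0.0003, 0.0005, -0.0002], 'joint_torque': [-0.0002, -34.0191, -30.2422, 0.0717, 0.033, -0.0002], 'tool_pos': [0.2279, 0.5, 0.2043], 'ee_rot': [-3.1414, 0.0022, 1.143], 'wrist_force': [0.1565, 0.3675, 0.3852], 'wrist_torque': [0.0086, -0.0177, 0.0445], 'width': 0.0937}
scene [[493.72, 0.0, 312.13], [0.0, 493.72, 201.78], [0.0, 0.0, 1.0]] [1.1516, -0.6143, 1.002] [-2.3878, -0.0213, 0.8028]
top [[414.67, 0.0, 321.32], [0.0, 414.67, 197.08], [0.0, 0.0, 1.0]] [0.3661, 0.0094, 1.2812] [-2.9856, -0.0006, -1.5773]
```

View pics/scene0.png

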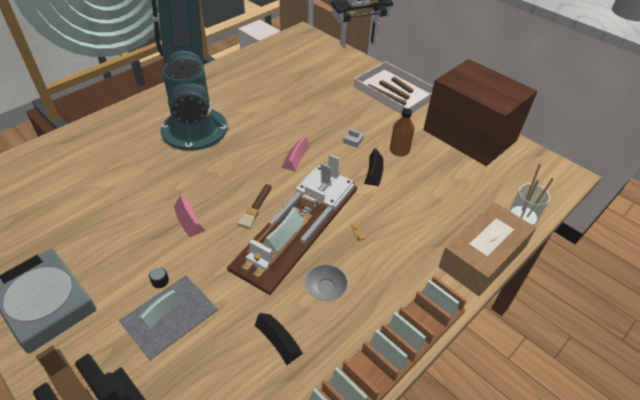

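View pics/top0.png

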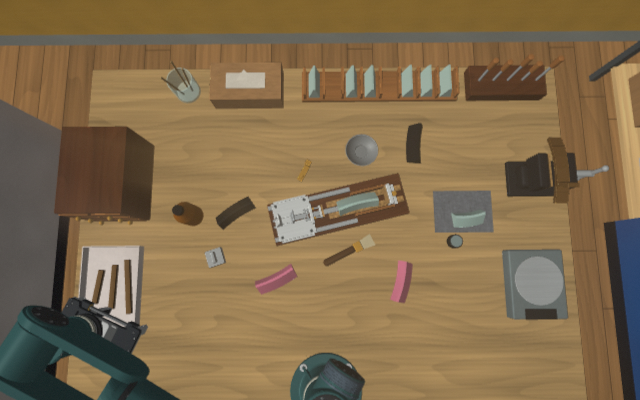

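```bash
python3 - <<'E'
import cv2
t=cv2.imread("pics/top0.png")[160:260,255:420]; cv2.imwrite("pics/top0c.png",cv2.resize(t,None,fx=4.8,fy=4.8,interpolation=cv2.INTER_CUBIC))
t=cv2.imread("pics/scene0.png")[145:295,220:365]; cv2.imwrite("pics/scene0c.png",cv2.resize(t,None,fx=4,fy=4,interpolation=cv2.INTER_CUBIC))
E
```

```text
(no output)
```

View pics/top0c.png

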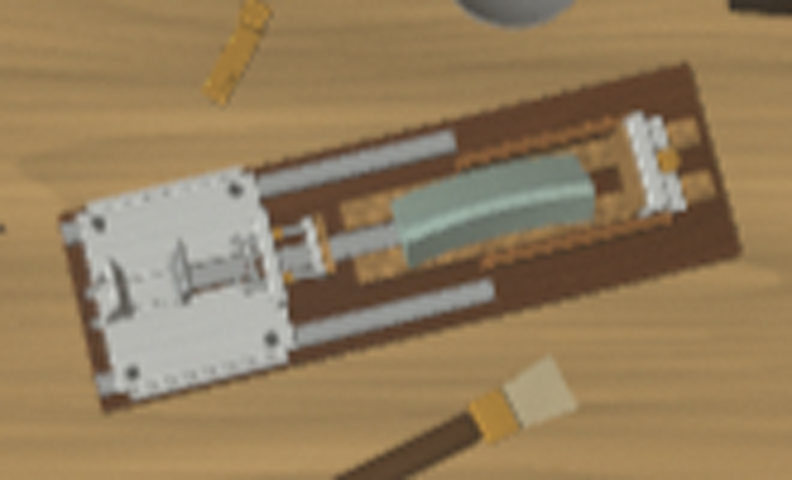

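View pics/scene0c.png

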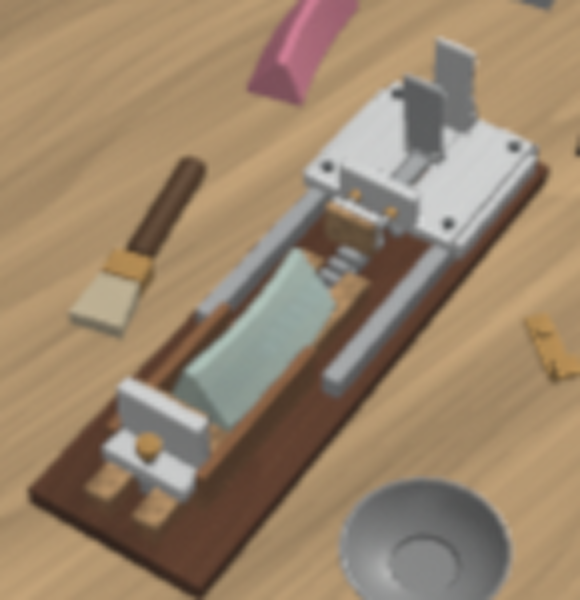

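```bash
cat > h.py <<'E'
import numpy as np, cv2
from scipy.spatial.transform import Rotation as R
from scipy.optimize import least_squares
C={"scene":([493.72,312.13,201.78],[1.1516,-0.6143,1.002],[-2.3878,-0.0213,0.8028]),
"top":([414.67,321.32,197.08],[0.3661,0.0094,1.2812],[-2.9856,-0.0006,-1.5773])}
def proj(n,P):
    k,e,r=C[n]; q=(np.atleast_2d(P)-e)@R.from_euler('xyz',r).as_matrix()
    return np.c_[k[0]*q[:,0]/q[:,2]+k[1],k[0]*q[:,1]/q[:,2]+k[2]]
def hit(n,uv,z):
    k,e,r=C[n]; d=R.from_euler('xyz',r).as_matrix()@[(uv[0]-k[1])/k[0],(uv[1]-k[2])/k[0],1]
    return np.array(e)+d*(z-e[2])/d[2]
def un(p,off,f): return [(p[0]+.5)/f-.5+off[0],(p[1]+.5)/f-.5+off[1]]
def W(c,P): # cradle->world
    P=np.atleast_2d(P)/1000.; ca,sa=np.cos(c[2]),np.sin(c[2])
    return np.c_[c[0]+ca*P[:,0]-sa*P[:,1],c[1]+sa*P[:,0]+ca*P[:,1],P[:,2]]
def L(c,w):
    d=np.array(w[:2])-c[:2]; ca,sa=np.cos(c[2]),np.sin(c[2])
    return 1000*np.array([ca*d[0]+sa*d[1],-sa*d[0]+ca*d[1]])
E
python3 - <<'E'
from h import *
T=lambda *p: un(p,(255,160),4.8); S=lambda *p: un(p,(220,145),4)
tp=[T(62,213),T(687,62),T(741,253),T(105,410)]
sp=[S(32,492),S(200,592),S(547,170)]
for p in tp: print(hit("top",p,.02))
for p in sp: print(hit("scene",p,.02))
A=[[-175,65,20],[245,65,20],[245,-65,20],[-175,-65,20]]
B=[[245,-65,20],[245,65,20],[-175,65,20]]
# also bias-fit per camera
f=lambda c: np.r_[(proj("top",W(c,A))-tp).ravel(),(proj("scene",W(c,B))-sp).ravel()]
r=least_squares(f,[.37,.05,-1.4]); c=r.x; print(c,np.degrees(c[2]),np.round(r.fun,1))
for n,P,q in(("top",A,tp),("scene",B,sp)):
    r=least_squares(lambda c:(proj(n,W(c,P))-q).ravel(),[.37,.05,-1.4]);print(n,r.x,np.round(r.fun,1))
def lo(n,p,z): print(n,p,z,np.round(L(c,hit(n,p,z/1000)),1))
print("rest");
lo("top",T(628,115),82);lo("top",T(646,212),82);lo("scene",S(122,382),82);lo("scene",S(208,432),82)
print("ears")
lo("top",T(113,262),124);lo("top",T(130,316),124);lo("top",T(180,240),123);lo("top",T(186,300),123)
lo("scene",S(437,40),124);lo("scene",S(474,62),124);lo("scene",S(405,78),123);lo("scene",S(443,100),123)
print("prism")
lo("top",T(597,187),76);lo("top",T(392,197),38);lo("top",T(407,265),38)
np.save("c.npy",c)
E
```

```text
[0.54405484 0.17268312 0.02      ]
[ 0.64018807 -0.23063461  0.02      ]
[ 0.51551306 -0.2607067   0.02      ]
[0.41857376 0.14388846 0.02      ]
[ 0.52092594 -0.25981919  0.02      ]
[ 0.64385523 -0.23207091  0.02      ]
[0.54696467 0.17188897 0.02      ]
[ 0.52285464 -0.00919926 -1.33259104] -76.3518421634074 [-1.1 -0.2  0.4 -1.1  0.6 -0.6 -0.5  0.1 -1.8 -0.2  0.  -0.   0.4 -1.1]
top [ 0.52154579 -0.00968435 -1.33643084] [-1.  -0.   0.7 -0.5  0.8  0.1 -0.5  0.3]
scene [ 0.52426091 -0.00899707 -1.331596  ] [-1.3  0.2  0.6  0.3  0.8 -1. ]
rest
top [385.4375, 183.5625] 82 [184.2  28.2]
top [389.1875, 203.77083333333334] 82 [178.8 -32.3]
scene [250.125, 240.125] 82 [182.9 -33.4]
scene [271.625, 252.625] 82 [185.2  30.8]
ears
top [278.1458333333333, 214.1875] 124 [-139.6   10.7]
top [281.6875, 225.4375] 124 [-137.2  -22.5]
top [292.1041666666667, 209.60416666666669] 123 [-98.7  13.9]
top [293.3541666666667, 222.10416666666669] 123 [-103.4  -21.2]
scene [328.875, 154.625] 124 [-141.5  -12.4]
scene [338.125, 160.125] 124 [-136.2   19.3]
scene [320.875, 164.125] 123 [-98.4 -11.1]
scene [330.375, 169.625] 123 [-94.1  20.6]
prism
top [378.9791666666667, 198.5625] 76 [155.   -9.6]
top [336.27083333333337, 200.64583333333334] 38 [34.3 20. ]
top [339.39583333333337, 214.8125] 38 [ 32.8 -24.1]
```

```bash
python3 -m handwheel '{"delta_pos":[[-30,50,0],[-30,50,0],[-30,50,0],[-30,50,0],[-30,50,0],[-30,50,0],[-30,50,0],[-30,50,0]],"rotation":[[0,0,0],[0,0,0],[0,0,0],[0,0,0],[0,0,0],[0,0,0],[0,0,0],[0,0,0]],"claw":[-1,-1,-1,-1,-1,-1,-1,-1]}'
```

```text
time: 1.1
tool_pos: [0.4932, 0.1144, 0.2051]
ee_rot: [-3.141, -0.0, 1.143]
wrist_force: [0.7, 0.0, -0.0]
width: 0.094
```

```bash
python3 -m handwheel '{"delta_pos":[[0,0,0],[0,0,0],[0,0,0],[0,0,0],[0,0,0],[0,0,0],[0,0,0],[0,0,0]],"rotation":[[0,0,0.17],[0,0,0.17],[0,0,0.17],[0,0,0.17],[0,0,0.17],[0,0,0.17],[0,0,0.17],[0,0,0.17]],"claw":[-1,-1,-1,-1,-1,-1,-1,-1]}'
```

```text
time: 2.1
tool_pos: [0.4922, 0.1161, 0.2048]
ee_rot: [3.141, 0.001, -0.223]
wrist_force: [0.4, 0.5, -0.0]
width: 0.0938
```

```bash
python3 -m handwheel '{"delta_pos":[[0,0,0],[0,0,0],[0,0,0],[0,0,0],[0,0,0],[0,0,0],[0,0,0],[0,0,0]],"rotation":[[0,0,0.159],[0,0,0.159],[0,0,0.159],[0,0,0.159],[0,0,0.159],[0,0,0.159],[0,0,0.155],[0,0,0]],"claw":[-1,-1,-1,-1,-1,-1,-1,-1]}'
python3 - <<'E'
from bench import robot
from h import *
c=np.load("c.npy")
o=robot.get_obs(); print(o["tool_pos"],o["ee_rot"],L(c,o["tool_pos"]))
for n in ("scene","top"):
    s=robot.snapshot(n); cv2.imwrite(f"pics/{n}1.png",s["color"][:,:,::-1])
t=cv2.imread("pics/scene1.png")[95:295,220:400]; cv2.imwrite("pics/scene1c.png",cv2.resize(t,None,fx=3,fy=3,interpolation=cv2.INTER_CUBIC))
E
```

```text
time: 3.1
tool_pos: [0.4922, 0.1161, 0.2049]
ee_rot: [3.14, 0.0, -1.324]
wrist_force: [-0.5, 0.2, 0.3]
width: 0.094
[0.49223956 0.11610205 0.20492483] [ 3.14049426e+00  2.30243257e-04 -1.32415770e+00] [-128.98708288   -0.1846306 ]
```

View pics/scene1c.png

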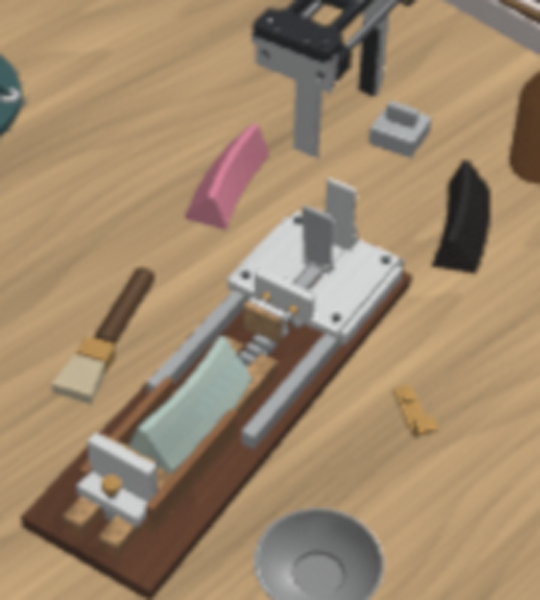

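View pics/top1.png

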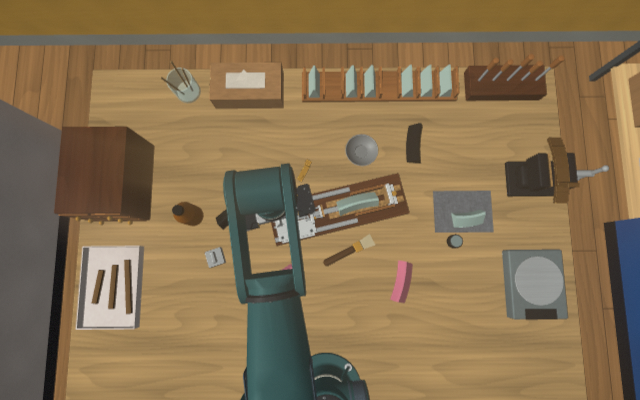

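```bash
python3 -m handwheel '{"delta_pos":[[5,0,10],[0,0,15],[0,0,15],[0,0,15],[0,0,15],[0,0,15],[0,0,15],[0,0,0]],"rotation":[[0,0,0.009],[0,0,0],[0,0,0],[0,0,0],[0,0,0],[0,0,0],[0,0,0],[0,0,0]],"claw":[-1,-1,-1,-1,-1,-1,-1,-1]}'
python3 - <<'E'
from bench import robot
from h import *
c=np.load("c.npy")
o=robot.get_obs(); print(o["tool_pos"],o["ee_rot"],L(c,o["tool_pos"]))
s=robot.snapshot("scene"); cv2.imwrite(f"pics/scene2.png",s["color"][:,:,::-1])
t=cv2.imread("pics/scene2.png")[115:265,240:400]; cv2.imwrite("pics/scene2c.png",cv2.resize(t,None,fx=4,fy=4,interpolation=cv2.INTER_CUBIC))
E
```

```text
time: 4.2
tool_pos: [0.4927, 0.1112, 0.1037]
ee_rot: [3.138, 0.0, -1.335]
wrist_force: [-0.1, -0.1, -0.0]
width: 0.0936
[0.49271343 0.11117324 0.10369259] [ 3.13839301e+00  4.65032960e-04 -1.33496829e+00] [-124.08563089   -0.88714285]
```

View pics/scene2c.png

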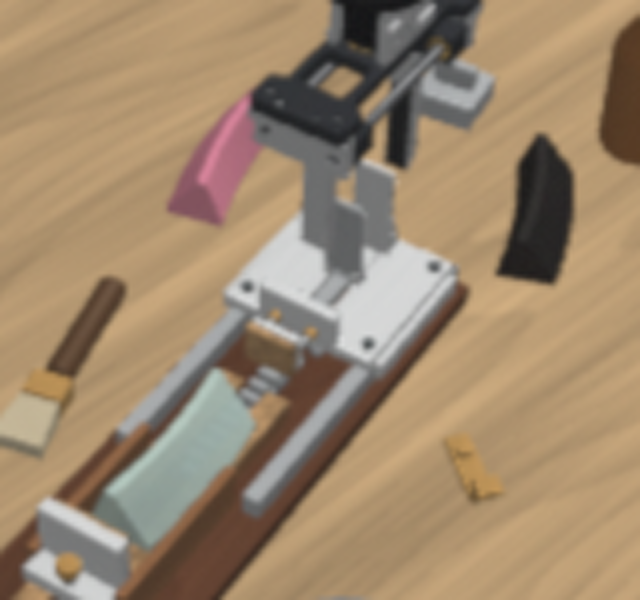

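```bash
python3 - <<'E'
from h import *
c=np.load("c.npy"); 
def sh(c,nm,P):
    u=proj("scene",W(c,P)); print(nm,np.round((u-[240,115]+.5)*4-.5).tolist())
for x0 in(-124,):
  sh(c,"levfinger tip corners",[[x0+47,-9,104],[x0+47,7,104],[x0+59.5,-9,104],[x0+59.5,7,104]])
  sh(c,"fixfinger tip",[[x0-47,-9,104],[x0-47,7,104],[x0-59.5,-9,104],[x0-59.5,7,104]])
sh(c,"lever top",[[-96,-15,123],[-96,15,123]])
sh(c,"fixed top",[[-136,-15,124],[-136,15,124]])
sh(c,"deck finger shadow",[[-77,-1,50]])
E
```

```text
levfinger tip corners [[310.0, 239.0], [330.0, 248.0], [300.0, 250.0], [320.0, 259.0]]
fixfinger tip [[382.0, 160.0], [402.0, 169.0], [391.0, 150.0], [411.0, 159.0]]
lever top [[318.0, 198.0], [357.0, 215.0]]
fixed top [[350.0, 163.0], [388.0, 180.0]]
deck finger shadow [[317.0, 301.0]]
```

```bash
python3 - <<'E'
import cv2
t=cv2.imread("pics/scene2.png")[130:200,290:360]; cv2.imwrite("pics/scene2d.png",cv2.resize(t,None,fx=8,fy=8,interpolation=cv2.INTER_CUBIC))
E
```

```text
(no output)
```

View pics/scene2d.png

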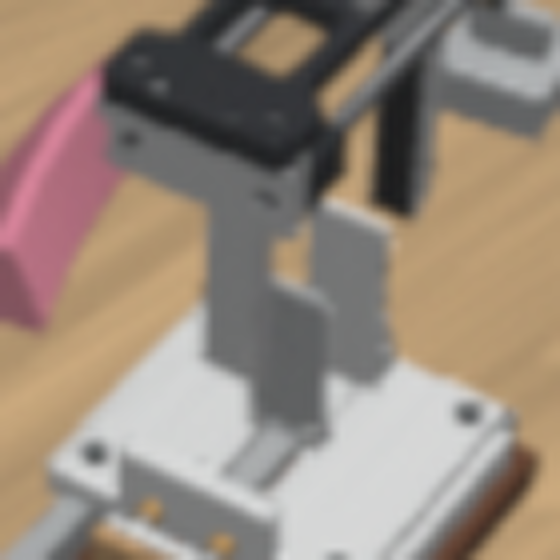

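```bash
python3 -m handwheel '{"delta_pos":[[0,0,6],[0,0,6],[0,0,6],[0,0,0],[0,0,0],[0,0,0],[0,0,0],[0,0,0]],"rotation":[[0,0,0],[0,0,0],[0,0,0],[0,0,0],[0,0,0],[0,0,0],[0,0,0],[0,0,0]],"claw":[-1,-1,-1,-0.7,-0.5,-0.35,-0.3,-0.3]}'
python3 - <<'E'
from bench import robot
from h import *
c=np.load("c.npy")
o=robot.get_obs(); print(o["tool_pos"],o["wrist_force"],o["width"],L(c,o["tool_pos"]))
s=robot.snapshot("scene"); cv2.imwrite(f"pics/scene3.png",s["color"][:,:,::-1])
t=cv2.imread("pics/scene3.png")[130:200,290:360]; cv2.imwrite("pics/scene3d.png",cv2.resize(t,None,fx=8,fy=8,interpolation=cv2.INTER_CUBIC))
E
```

```text
time: 5.25
tool_pos: [0.4939, 0.1113, 0.0876]
ee_rot: [-3.141, 0.0, -1.335]
wrist_force: [-0.7, 0.4, 0.1]
width: 0.0609
[0.49386094 0.11129639 0.08762281] [-0.73237308  0.43724751  0.1424013 ] 0.06090784002689568 [-123.93454584    0.25702759]
```

View pics/scene3d.png

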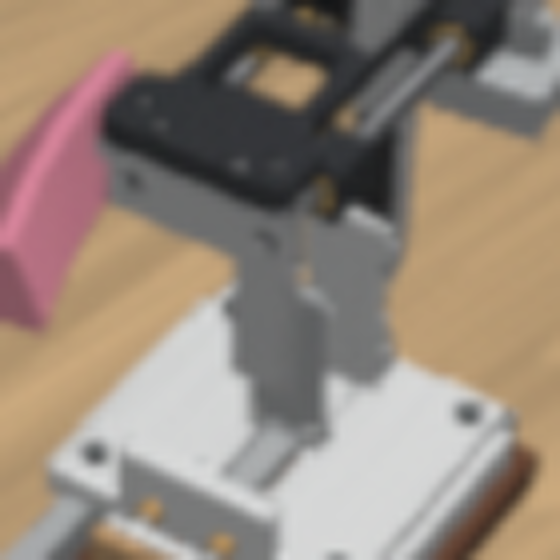

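```bash
python3 -m handwheel '{"delta_pos":[[0,-3,0],[0,0,0],[0,0,0],[0,0,0],[0,0,0],[0,0,0],[0,0,0],[0,0,0]],"rotation":[[0,0,0],[0,0,0],[0,0,0],[0,0,0],[0,0,0],[0,0,0],[0,0,0],[0,0,0]],"claw":[-0.2,-0.1,0,0.1,0.15,0.2,0.26,0.26]}'
python3 - <<'E'
from bench import robot
from h import *
c=np.load("c.npy")
o=robot.get_obs(); print(o["tool_pos"],o["wrist_force"],o["width"],L(c,o["tool_pos"]))
s=robot.snapshot("scene"); cv2.imwrite(f"pics/scene4.png",s["color"][:,:,::-1])
t=cv2.imread("pics/scene4.png")[130:200,290:360]; cv2.imwrite("pics/scene4d.png",cv2.resize(t,None,fx=8,fy=8,interpolation=cv2.INTER_CUBIC))
E
```

```text
time: 6.3
tool_pos: [0.4964, 0.1137, 0.0874]
ee_rot: [-3.141, 0.003, -1.334]
wrist_force: [-0.7, 5.3, -0.3]
width: 0.0353
[0.49639627 0.11371704 0.08739374] [-0.67467056  5.30680364 -0.28764911] 0.03532683748214597 [-125.68860923    3.29193613]
```

View pics/scene4d.png

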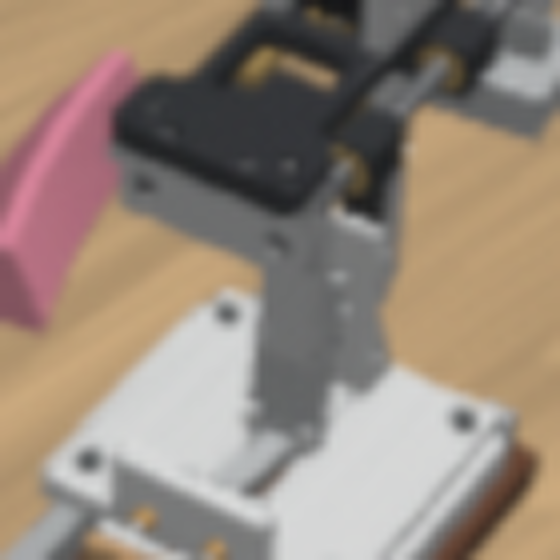

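```bash
python3 -m handwheel '{"delta_pos":[[2,0,0],[4,0,0],[4,0,0],[4,0,0],[4,0,0],[4,0,0],[4,0,0],[4,0,0]],"rotation":[[0,0,0],[0,0,0],[0,0,0],[0,0,0],[0,0,0],[0,0,0],[0,0,0],[0,0,0]],"claw":[0.26,0.26,0.26,0.26,0.26,0.26,0.26,0.26]}'
python3 - <<'E'
from bench import robot
from h import *
c=np.load("c.npy")
o=robot.get_obs(); print(o["tool_pos"],o["wrist_force"],o["width"],L(c,o["tool_pos"]))
s=robot.snapshot("scene"); cv2.imwrite(f"pics/scene5.png",s["color"][:,:,::-1])
t=cv2.imread("pics/scene5.png")[145:275,240:360]; cv2.imwrite("pics/scene5d.png",cv2.resize(t,None,fx=4.6,fy=4.6,interpolation=cv2.INTER_CUBIC))
E
```

```text
time: 7.35
tool_pos: [0.5034, 0.0845, 0.0874]
ee_rot: [-3.141, 0.003, -1.334]
wrist_force: [-0.7, 5.1, -0.2]
width: 0.035
[0.50335917 0.08445301 0.087391  ] [-0.66329294  5.09932451 -0.24121812] 0.03497772817604567 [-95.60794753   3.15311111]
```

View pics/scene5d.png

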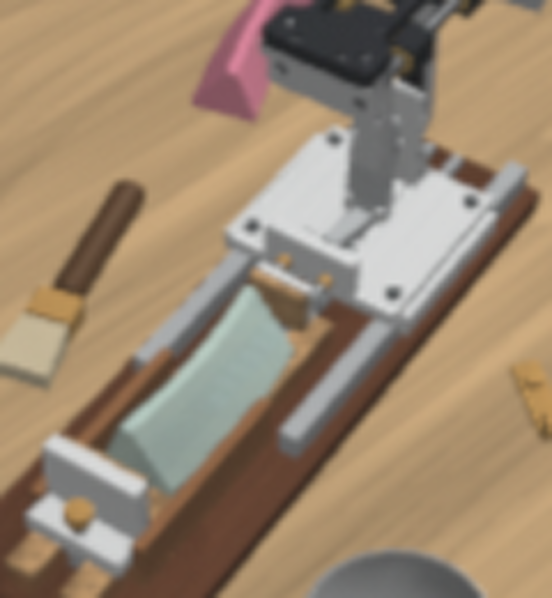

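```bash
python3 -m handwheel '{"delta_pos":[[2,0,0],[2,0,0],[2,0,0],[2,0,0],[2,0,0],[2,0,0],[2,0,0],[2,0,0]],"rotation":[[0,0,0],[0,0,0],[0,0,0],[0,0,0],[0,0,0],[0,0,0],[0,0,0],[0,0,0]],"claw":[0.26,0.26,0.26,0.26,0.26,0.26,0.26,0.26]}'
python3 -m handwheel '{"delta_pos":[[2,0,0],[2,0,0],[2,0,0],[2,0,0],[2,0,0],[2,0,0],[2,0,0],[2,0,0]],"rotation":[[0,0,0],[0,0,0],[0,0,0],[0,0,0],[0,0,0],[0,0,0],[0,0,0],[0,0,0]],"claw":[0.26,0.26,0.26,0.26,0.26,0.26,0.26,0.26]}'
python3 - <<'E'
from bench import robot
from h import *
c=np.load("c.npy")
o=robot.get_obs(); print(o["tool_pos"],o["wrist_force"],o["width"],L(c,o["tool_pos"]))
s=robot.snapshot("scene"); cv2.imwrite(f"pics/scene6.png",s["color"][:,:,::-1])
t=cv2.imread("pics/scene6.png")[145:275,240:360]; cv2.imwrite("pics/scene6d.png",cv2.resize(t,None,fx=4.6,fy=4.6,interpolation=cv2.INTER_CUBIC))
E
```

```text
time: 8.4
tool_pos: [0.5068, 0.07, 0.0874]
ee_rot: [-3.142, 0.005, -1.334]
wrist_force: [-0.7, 8.9, -0.2]
width: 0.035
time: 9.4
tool_pos: [0.5104, 0.0547, 0.0874]
ee_rot: [3.141, 0.006, -1.334]
wrist_force: [-1.2, 9.1, 0.2]
width: 0.0349
[0.5104044  0.05465019 0.08736246] [-1.20767951  9.07842359  0.21475903] 0.034891479624354606 [-64.98427853   2.96716635]
```

View pics/scene6d.png

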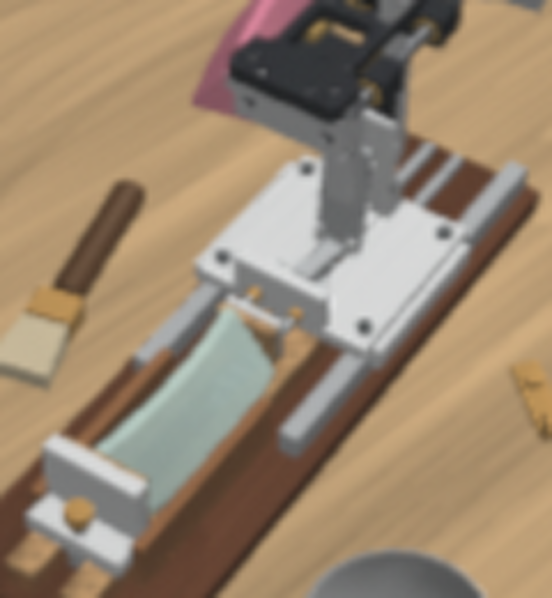

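```bash
python3 -m handwheel '{"delta_pos":[[1,0,0],[1,0,0],[1,0,0],[1,0,0],[1,0,0],[1,0,0],[1,0,0],[1,0,0]],"rotation":[[0,0,0],[0,0,0],[0,0,0],[0,0,0],[0,0,0],[0,0,0],[0,0,0],[0,0,0]],"claw":[0.26,0.26,0.26,0.26,0.26,0.26,0.26,0.26]}'
python3 - <<'E'
from bench import robot
from h import *
c=np.load("c.npy")
o=robot.get_obs(); print(o["tool_pos"],o["wrist_force"],o["width"],L(c,o["tool_pos"]))
s=robot.snapshot("scene"); cv2.imwrite(f"pics/scene7.png",s["color"][:,:,::-1])
for n in(2,5,6,7):
  t=cv2.imread(f"pics/scene{n}.png")[185:265,240:320]; cv2.imwrite(f"pics/z{n}.png",t)
a=[cv2.resize(cv2.imread(f"pics/z{n}.png"),None,fx=4.9,fy=3.7*4.9/3.7,interpolation=cv2.INTER_CUBIC) for n in(6,7)]
cv2.imwrite("pics/cmp7.png",np.hstack(a))
E
```

```text
time: 10.45
tool_pos: [0.5122, 0.0471, 0.0873]
ee_rot: [3.141, 0.006, -1.334]
wrist_force: [-2.1, 9.9, 0.5]
width: 0.0349
[0.51221491 0.04705444 0.08734411] [-2.11992774  9.91719053  0.53297445] 0.034930452909998855 [-57.17580934   2.93426641]
```

View pics/cmp7.png

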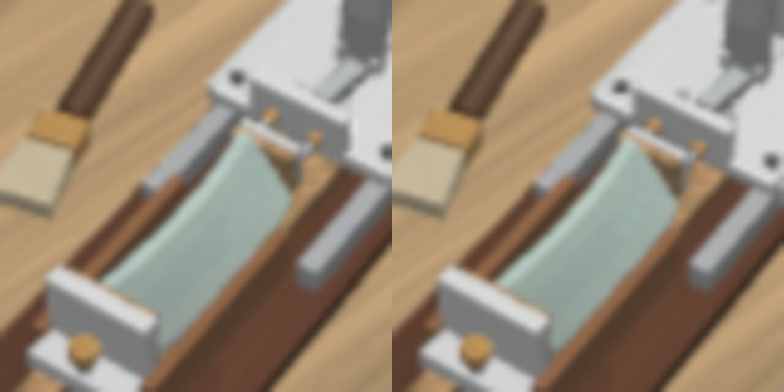

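```bash
python3 - <<'E'
from h import *
def tm(a,b,box):
    A=cv2.resize(cv2.imread(f"pics/scene{a}.png"),None,fx=8,fy=8,interpolation=cv2.INTER_CUBIC);B=cv2.resize(cv2.imread(f"pics/scene{b}.png"),None,fx=8,fy=8,interpolation=cv2.INTER_CUBIC)
    x0,y0,x1,y1=[int(v*8) for v in box]
    m=cv2.matchTemplate(B[y0-100:y1+220,x0-220:x1+100],A[y0:y1,x0:x1],cv2.TM_CCOEFF_NORMED)
    _,v,_,p=cv2.minMaxLoc(m); return ((p[0]-220)/8,(p[1]-100)/8,round(v,3))
# crop coords->px: 240+x/4.9, 185+y/4.9
bx=lambda x0,y0,x1,y1:(240+x0/4.9,185+y0/4.9,240+x1/4.9,185+y1/4.9)
print("carr",tm(6,7,bx(215,60,300,115)))
print("prism back top",tm(6,7,bx(225,138,300,200)))
print("prism back corner",tm(6,7,bx(265,165,300,215)))
print("prism back mid",tm(6,7,bx(225,138,262,190)))
c=np.load("c.npy");print(proj("scene",W(c,[[8,0,60],[0,0,60],[60,0,60],[68,0,60]])))
E
```

```text
carr (-1.75, 1.875, 0.992)
prism back top (-1.25, 1.25, 0.995)
prism back corner (-1.25, 1.375, 0.994)
prism back mid (-1.125, 1.125, 0.994)
[[302.14209443 206.86864536]
 [303.82436204 204.97910144]
 [290.89919148 219.49681386]
 [289.12058438 221.49456749]]
```

```bash
python3 -m handwheel '{"delta_pos":[[1.2,0,0],[1.2,0,0],[1.2,0,0],[1.2,0,0],[1.2,0,0],[1.2,0,0],[1.2,0,0],[1.2,0,0]],"rotation":[[0,0,0],[0,0,0],[0,0,0],[0,0,0],[0,0,0],[0,0,0],[0,0,0],[0,0,0]],"claw":[0.21,0.16,0.11,0.06,0.0,-0.05,-0.1,-0.15]}'
python3 - <<'E'
from bench import robot
from h import *
c=np.load("c.npy")
o=robot.get_obs(); l=L(c,o["tool_pos"]);print(o["tool_pos"],o["wrist_force"],o["width"],l,"fixed finger",l[0]-500*o["width"], "prev", -57.18-17.47)
s=robot.snapshot("scene"); cv2.imwrite(f"pics/scene8.png",s["color"][:,:,::-1])
a=[cv2.resize(cv2.imread(f"pics/scene{n}.png")[160:260,260:340],None,fx=4.9,fy=4.9,interpolation=cv2.INTER_CUBIC) for n in(7,8)]
cv2.imwrite("pics/cmp8.png",np.hstack(a))
E
```

```text
time: 11.5
tool_pos: [0.5145, 0.0376, 0.0873]
ee_rot: [3.141, 0.006, -1.334]
wrist_force: [-1.6, 9.5, 1.1]
width: 0.0538
[0.51447885 0.03764518 0.08729137] [-1.64362099  9.51807426  1.07202566] 0.05376360198416042 [-47.49803557   2.91408008] fixed finger -74.3798365587031 prev -74.65
```

View pics/cmp8.png

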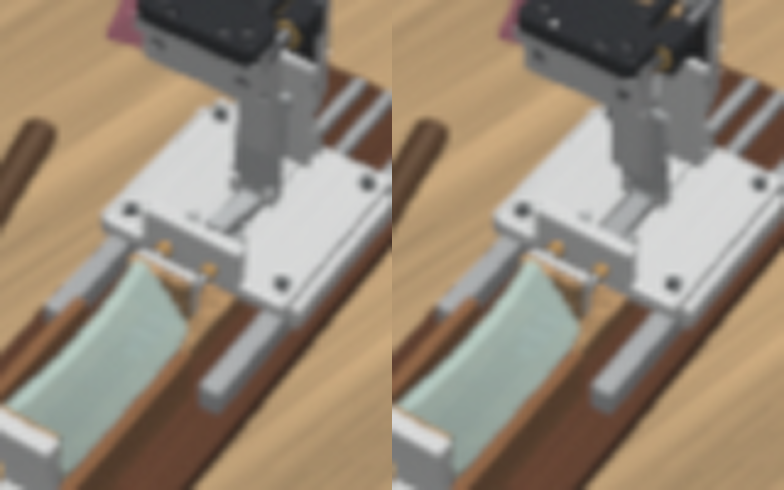

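```bash
python3 -m handwheel '{"delta_pos":[[0.4,0,0],[0.4,0,0],[0.4,0,0],[0.4,0,0],[0.4,0,0],[0.4,0,0],[0.4,0,0],[0.4,0,0]],"rotation":[[0,0,0],[0,0,0],[0,0,0],[0,0,0],[0,0,0],[0,0,0],[0,0,0],[0,0,0]],"claw":[-0.15,-0.15,-0.15,-0.15,-0.15,-0.15,-0.15,-0.15]}'
python3 - <<'E'
from bench import robot
from h import *
c=np.load("c.npy")
o=robot.get_obs(); l=L(c,o["tool_pos"]);print(o["wrist_force"],o["width"],l,"fixed finger",l[0]-500*o["width"])
E
```

```text
time: 12.55
tool_pos: [0.5147, 0.0367, 0.0872]
ee_rot: [3.141, 0.01, -1.333]
wrist_force: [-1.1, 14.2, 1.2]
width: 0.0539
[-1.09156962 14.16836419  1.24940239] 0.053894828353789025 [-46.51645546   2.90844065] fixed finger -73.46386963727161
```

```bash
python3 -m handwheel '{"delta_pos":[[0.2,0,0],[0.2,0,0],[0.2,0,0],[0.2,0,0],[0.2,0,0],[0.2,0,0],[0.2,0,0],[0.2,0,0]],"rotation":[[0,0,0],[0,0,0],[0,0,0],[0,0,0],[0,0,0],[0,0,0],[0,0,0],[0,0,0]],"claw":[-0.15,-0.15,-0.15,-0.15,-0.15,-0.15,-0.15,-0.15]}'
python3 - <<'E'
from bench import robot
from h import *
c=np.load("c.npy")
o=robot.get_obs(); l=L(c,o["tool_pos"]);print(o["wrist_force"],o["width"],l,"fixed finger",l[0]-500*o["width"])
E
```

```text
time: 13.55
tool_pos: [0.5147, 0.0366, 0.0871]
ee_rot: [3.141, 0.013, -1.333]
wrist_force: [-4.0, 16.9, 1.1]
width: 0.0541
[-4.00489143 16.87769615  1.14467978] 0.054139663584713 [-46.4635214    2.91596627] fixed finger -73.53335319052727
```

```bash
python3 -m handwheel '{"delta_pos":[[-1.1,0,0],[-1.1,0,0],[-1.1,0,0],[-1.1,0,0],[-1.1,0,0],[-1.1,0,0],[-1.1,0,0],[-1.1,0,0]],"rotation":[[0,0,0],[0,0,0],[0,0,0],[0,0,0],[0,0,0],[0,0,0],[0,0,0],[0,0,0]],"claw":[-0.15,-0.15,-0.15,-0.15,-0.15,-0.15,-0.15,-0.15]}'
python3 - <<'E'
from bench import robot
from h import *
c=np.load("c.npy")
o=robot.get_obs(); l=L(c,o["tool_pos"]);print(o["wrist_force"],o["width"],l,"fixed finger",l[0]-500*o["width"])
s=robot.snapshot("scene"); cv2.imwrite(f"pics/scene9.png",s["color"][:,:,::-1])
a=[cv2.resize(cv2.imread(f"pics/scene{n}.png")[160:260,260:340],None,fx=4.9,fy=4.9,interpolation=cv2.INTER_CUBIC) for n in(8,9)]
cv2.imwrite("pics/cmp9.png",np.hstack(a))
E
```

```text
time: 14.55
tool_pos: [0.5145, 0.0376, 0.0876]
ee_rot: [-3.142, -0.002, -1.336]
wrist_force: [0.2, 1.0, 0.0]
width: 0.0541
[0.21964879 0.96498631 0.01805912] 0.05412969479251401 [-47.4645732    2.95987863] fixed finger -74.52942059341474
```

View pics/cmp9.png

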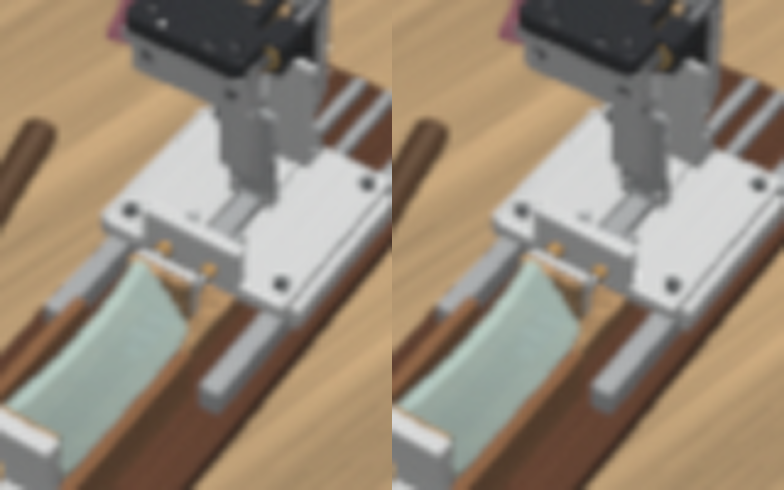

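```bash
python3 -m handwheel '{"delta_pos":[[-1.2,0,0],[-1.2,0,0],[-1.2,0,0],[0,0,0],[0,0,0],[0,0,-5],[0,0,-10],[0,0,-15]],"rotation":[[0,0,0],[0,0,0],[0,0,0],[0,0,0],[0,0,0],[0,0,0],[0,0,0],[0,0,0]],"claw":[-0.15,-0.15,-0.15,-0.15,-0.16,-0.16,-0.16,-0.16]}'
python3 -m handwheel '{"delta_pos":[[0,0,-30],[0,0,-30],[-40,0,-30],[-40,0,0],[-40,0,0],[-40,0,0],[-20,0,0],[0,0,0]],"rotation":[[0,0,0],[0,0,0],[0,0,0],[0,0,0],[0,0,0],[0,0,0],[0,0,0],[0,0,0]],"claw":[-0.16,-0.16,-0.16,-0.16,-0.16,-0.16,-0.16,-0.16]}'
python3 - <<'E'
from bench import robot
from h import *
for n in ("scene","top"):
    s=robot.snapshot(n); cv2.imwrite(f"pics/{n}10.png",s["color"][:,:,::-1])
t=cv2.imread("pics/scene10.png")[145:275,230:350]; cv2.imwrite("pics/scene10d.png",cv2.resize(t,None,fx=4.6,fy=4.6,interpolation=cv2.INTER_CUBIC))
t=cv2.imread("pics/top10.png")[160:260,255:420]; cv2.imwrite("pics/top10d.png",cv2.resize(t,None,fx=4.8,fy=4.8,interpolation=cv2.INTER_CUBIC))
E
```

```text
time: 15.6
tool_pos: [0.5135, 0.042, 0.1183]
ee_rot: [3.141, 0.0, -1.335]
wrist_force: [0.1, 0.4, -0.5]
width: 0.0545
time: 16.6
tool_pos: [0.4714, 0.2181, 0.2087]
ee_rot: [-3.14, 0.0, -1.332]
wrist_force: [0.8, -0.6, -0.1]
width: 0.0545
```

View pics/scene10d.png

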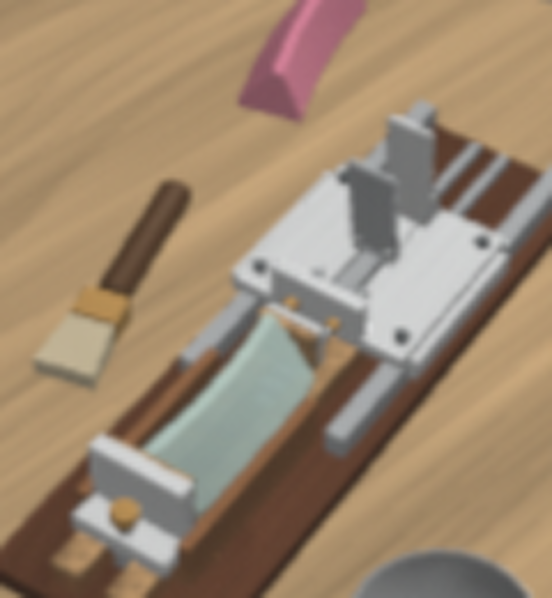

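View pics/top10d.png

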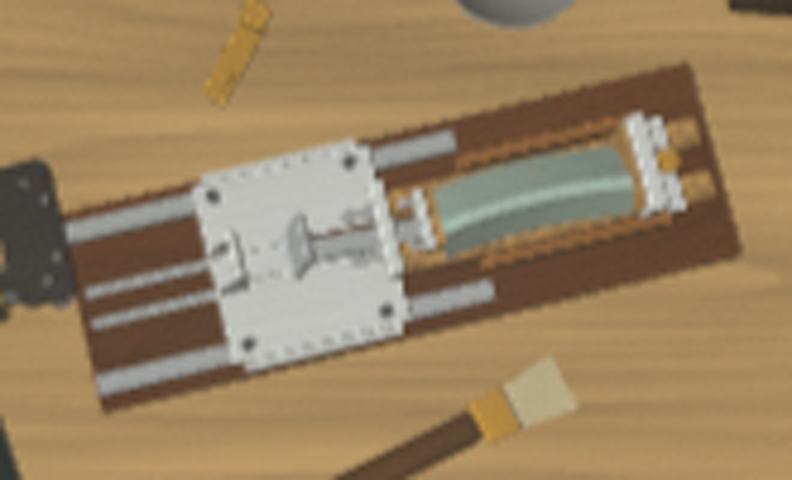

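```bash
python3 - <<'E'
from h import *
c=np.load("c.npy")
def track(a,b,P,half=(9,7)):
    A=cv2.imread(f"pics/scene{a}.png");B=cv2.imread(f"pics/scene{b}.png")
    g=[cv2.cvtColor(i,cv2.COLOR_BGR2GRAY) for i in(A,B)]
    p=np.float32(P).reshape(-1,1,2)
    q,st,e=cv2.calcOpticalFlowPyrLK(g[0],g[1],p,None,winSize=(13,13),maxLevel=2,criteria=(3,60,.001))
    return q.reshape(-1,2)-np.float32(P),st.ravel(),e.ravel()
def mm(a,b,P,zs):
    d,st,e=track(a,b,P)
    for p,v,z,s,er in zip(P,d,zs,st,e):
        x0=L(c,hit("scene",p,z/1000));x1=L(c,hit("scene",np.array(p)+v,z/1000)); print(a,b,np.round(p,1),np.round(v,2),np.round(x1-x0,2),s,round(float(er),1))
# scene6d offset (240,145) f4.6
S=lambda x,y: un((x,y),(240,145),4.6)
carr=[S(222,257),S(363,327),S(443,232),S(306,169)]; 
pri=[S(232,312),S(272,372),S(215,400)]
for b in(7,8,9,10):
    print("carriage");mm(6,b,carr,[52]*4); print("prism");mm(6,b,pri[:2],[74,40])
E
```

```text
carriage
6 7 [287.9 200.5] [-1.73  1.84] [ 8.01 -0.04] 1 2.0
6 7 [318.5 215.7] [-1.62  1.9 ] [ 7.84 -0.03] 1 2.3
6 7 [335.9 195. ] [-1.47  1.74] [ 7.73 -0.02] 1 3.1
6 7 [306.1 181.3] [-1.62  1.78] [8.29 0.06] 1 2.7
prism
6 7 [290.  212.4] [-1.28  1.42] [5.77 0.01] 1 3.1
6 7 [298.7 225.5] [-1.21  1.29] [ 5.31 -0.2 ] 1 2.3
carriage
6 8 [287.9 200.5] [-1.75  1.91] [8.26 0.05] 1 2.1
6 8 [318.5 215.7] [-1.74  1.96] [ 8.18 -0.18] 1 2.3
6 8 [335.9 195. ] [-1.49  1.8 ] [7.95 0.05] 1 2.8
6 8 [306.1 181.3] [-4.89  4.01] [20.45 -2.66] 1 10.1
prism
6 8 [290.  212.4] [-1.28  1.42] [5.75 0.01] 1 3.3
6 8 [298.7 225.5] [-1.21  1.28] [ 5.27 -0.21] 1 2.3
carriage
6 9 [287.9 200.5] [-1.95  2.06] [ 8.99 -0.09] 1 1.3
6 9 [318.5 215.7] [-1.87  2.18] [ 8.99 -0.07] 1 2.1
6 9 [335.9 195. ] [-1.57  1.91] [8.42 0.09] 1 3.0
6 9 [306.1 181.3] [-4.88  3.46] [18.67 -3.78] 1 10.2
prism
6 9 [290.  212.4] [-1.31  1.46] [5.91 0.03] 1 3.9
6 9 [298.7 225.5] [-1.23  1.31] [ 5.4  -0.21] 1 2.3
carriage
6 10 [287.9 200.5] [-1.87  2.01] [ 8.72 -0.02] 1 5.1
6 10 [318.5 215.7] [-1.88  2.03] [ 8.56 -0.37] 1 4.8
6 10 [335.9 195. ] [-1.68  1.99] [8.85 0.01] 1 5.2
6 10 [306.1 181.3] [ 16.54 -39.64] [-169.    -50.34] 1 35.8
prism
6 10 [290.  212.4] [-1.31  1.52] [6.09 0.14] 1 6.8
6 10 [298.7 225.5] [-1.39  1.31] [ 5.61 -0.55] 1 4.3
```

```bash
python3 - <<'E'
from h import *
a=cv2.imread("pics/scene1.png")[150:190,315:350]; b=cv2.imread("pics/scene10.png")[162:202,300:335]
cv2.imwrite("pics/ears.png",np.hstack([cv2.resize(i,None,fx=11,fy=11,interpolation=cv2.INTER_CUBIC) for i in(a,b)]))
E
```

```text
(no output)
```

View pics/ears.png

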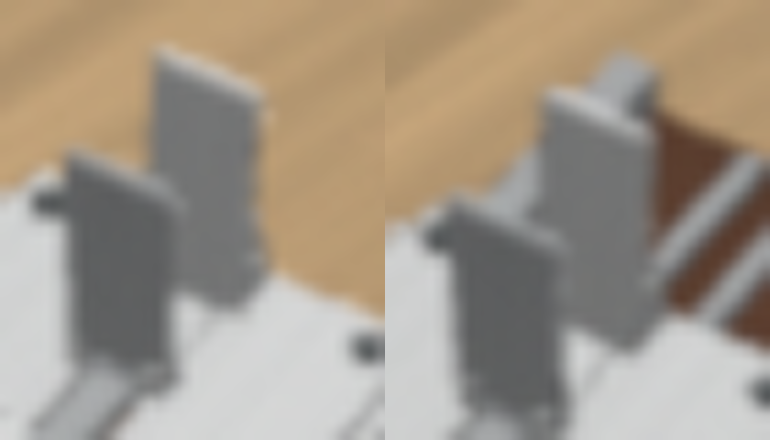

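```bash
python3 - <<'E'
from bench import robot
import cv2
a=cv2.imread("pics/top0.png");s=robot.snapshot("top")["color"][:,:,::-1];cv2.imwrite("pics/top11.png",s)
print(abs(s.astype(int)-a)[90:290,230:640].max(2).__gt__(60).sum(), robot.get_obs()["time"])
robot.close_job()
E
```

```text
3682 16.75
the job is handed in; nothing more can be done
```

View pics/top11.png

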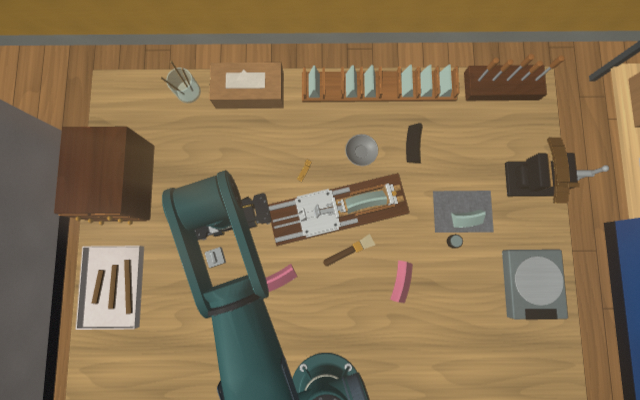

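I did the job as asked and handed it in at 16.75 s; no verdict came back. I squeezed the lever to the fixed ear and slid the carriage about 69 mm, until the prism stopped at the rest and the pad began to give. I then opened the fingers while keeping one behind the fixed ear, felt for the notch, and withdrew the arm.

**Last checks:**
- **Latch:** Pushing on the fixed ear was stopped firmly, with 17 N and no movement. In the picture the ears are back at their free spacing, so the latch is fully down.
- **Pad:** Over the last stretch the carriage moved about 8.8 mm and the prism about 5.7 mm before it stopped. That puts the pad about 3 mm in; the push force (about 9 N sliding, about 10 N with the pad giving) suggested 3 to 5 mm.
- **Carriage:** It stayed where it was, to within my reading, after the finger left.
- **Surroundings:** In the last top picture, everything around the cradle that is not hidden by the arm looks to be where it was. The bottle and the black look-alike left of the cradle are hidden.

**Disagreed or not confirmed:**
- **Rest position:** The cameras put first contact with the rest at about 72 mm of slide, but the prism actually stopped at about 66 mm. I went by the force and the tracked prism movement.
- **Flushness:** The end of the prism against the rest could not be seen directly, so flushness is inferred from the prism stopping.

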